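# Check three tube caps on torque stands and flag the loose one

## Task

One of the three capped tubes in the torque stands is loose. Going from left to right as the robot sees them, try to unscrew each cap (anticlockwise) just until its gauge stands between the two thick marks, 0.30 to 0.65 N m and never more, or until you feel the cap itself give way, in which case stop within a quarter turn; then put the marker pin from its parking block fully home in the flag hole in front of the loose one. Leave the other things on the bench where they are.

Things in the scene. Friction and masses are not known exactly. Their poses are not given: they have to be found in the camera images.
- tray: Flat aluminium base plate, 160 x 360 x 8 mm, fixed to the bench, carrying three identical torque stands in a row. Origin at the bench surface under the row's centre line; x points away from the robot, y along the row to the robot's left. The stands stand at y = +110, 0 and -110 mm (left, middle, right), dealt to these places at random.
- stand_1: A torque stand, fixed: grey base 116 x 84 x 20 mm, white dial housing 76 mm across up to 40 mm, black sprung cup 52 mm across up to 78 mm, in it a clear tube 28 mm across with a purple screw cap. Origin at the base's underside (8 mm above the bench) on the vertical axis of cap, tube and cup; x away from the robot, z up. In front (x = -57 mm) a 30 x 36 mm aluminium block, 50 mm high, with a flag hole.
- grip_1 (a point): Centre of the purple screw cap of stand_1, on its axis, at mid height. The cap is 34 mm across and 16 mm high (105 to 121 mm above the stand's origin). Turns with the cap.
- gauge_1 (a joint): Turn of stand_1's black cup, rad, 0 at rest, grows anticlockwise seen from above: torque gauge, spring 1.5 N m/rad, returns when let go. Its black pointer starts at a thin mark on its right front; the thick marks are at 0.20 rad (0.30 N m) and 0.43 rad (0.65 N m). The tube first turns freely in the cup by an unknown 0.05 to 0.50 rad (0.02 N m) before the gauge moves.
- cap_1 (a joint): Angle of the cap on the tube of stand_1, rad, 0 at the start, growing as it unscrews (anticlockwise from above). A tight cap does not turn on its tube below 1 N m; the loose one gives at about 0.15 N m and keeps turning at that torque.
- socket_1 (a point): Centre of the mouth of the flag hole of stand_1: round, 13 mm across with a 1.5 mm chamfer, 24 mm deep, upright, flat floor.
- stand_2: A torque stand, fixed: grey base 116 x 84 x 20 mm, white dial housing 76 mm across up to 40 mm, black sprung cup 52 mm across up to 78 mm, in it a clear tube 28 mm across with a purple screw cap. Origin at the base's underside (8 mm above the bench) on the vertical axis of cap, tube and cup; x away from the robot, z up. In front (x = -57 mm) a 30 x 36 mm aluminium block, 50 mm high, with a flag hole.
- grip_2 (a point): Centre of the purple screw cap of stand_2, on its axis, at mid height. The cap is 34 mm across and 16 mm high (105 to 121 mm above the stand's origin). Turns with the cap.
- gauge_2 (a joint): Turn of stand_2's black cup, rad, 0 at rest, grows anticlockwise seen from above: torque gauge, spring 1.5 N m/rad, returns when let go. Its black pointer starts at a thin mark on its right front; the thick marks are at 0.20 rad (0.30 N m) and 0.43 rad (0.65 N m). The tube first turns freely in the cup by an unknown 0.05 to 0.50 rad (0.02 N m) before the gauge moves.
- cap_2 (a joint): Angle of the cap on the tube of stand_2, rad, 0 at the start, growing as it unscrews (anticlockwise from above). A tight cap does not turn on its tube below 1 N m; the loose one gives at about 0.15 N m and keeps turning at that torque.
- socket_2 (a point): Centre of the mouth of the flag hole of stand_2: round, 13 mm across with a 1.5 mm chamfer, 24 mm deep, upright, flat floor.
- stand_3: A torque stand, fixed: grey base 116 x 84 x 20 mm, white dial housing 76 mm across up to 40 mm, black sprung cup 52 mm across up to 78 mm, in it a clear tube 28 mm across with a purple screw cap. Origin at the base's underside (8 mm above the bench) on the vertical axis of cap, tube and cup; x away from the robot, z up. In front (x = -57 mm) a 30 x 36 mm aluminium block, 50 mm high, with a flag hole.
- grip_3 (a point): Centre of the purple screw cap of stand_3, on its axis, at mid height. The cap is 34 mm across and 16 mm high (105 to 121 mm above the stand's origin). Turns with the cap.
- gauge_3 (a joint): Turn of stand_3's black cup, rad, 0 at rest, grows anticlockwise seen from above: torque gauge, spring 1.5 N m/rad, returns when let go. Its black pointer starts at a thin mark on its right front; the thick marks are at 0.20 rad (0.30 N m) and 0.43 rad (0.65 N m). The tube first turns freely in the cup by an unknown 0.05 to 0.50 rad (0.02 N m) before the gauge moves.
- cap_3 (a joint): Angle of the cap on the tube of stand_3, rad, 0 at the start, growing as it unscrews (anticlockwise from above). A tight cap does not turn on its tube below 1 N m; the loose one gives at about 0.15 N m and keeps turning at that torque.
- socket_3 (a point): Centre of the mouth of the flag hole of stand_3: round, 13 mm across with a 1.5 mm chamfer, 24 mm deep, upright, flat floor.
- pin: Loose marker pin, 35 g, upright: steel shank 10 mm across and 60 mm long with a chamfered foot, under a round white knob 18 mm across and 35 mm high (60 to 95 mm above the foot). Origin at the centre of the foot, z up along the pin; grip it by the knob. It starts standing in the parking block.
- park: Grey parking block for the pin, 50 x 60 x 35 mm, fixed, left of the plate; an upright hole 13 mm across and 24 mm deep in its middle. Origin at the centre of its underside, on the bench.
- spare_cap: Spare purple cap lying on the bench, 34 mm across, 16 mm high; bystander, loose. Origin at the centre of its underside.
- black_marker: Black-capped marker pen, 126 mm long (along its y), 14 mm thick; bystander, loose. Origin at the centre of its underside.
- tweezers_1: Steel tweezers, 125 mm long (along their y); bystander, loose. Origin at the centre of its underside.
- timer_1: White bench timer, 64 x 68 x 20 mm; bystander, loose. Origin at the centre of its underside.
- petri_dish: Petri dish with lid, 60 mm across, 14 mm high; bystander, loose. Origin at the centre of its underside.
- reagent_bottle: Small reagent bottle, 38 mm across, 63 mm high; bystander, loose. Origin at the centre of its underside.
Not all that is in view belongs to the job. What is shaped like the pin but brown, purple or yellow is not meant.

How it is judged (in metres and radians):
On the way, in this order (a step that is already met when the one before it is completed fails the run):
1. the cap of the left stand is turned anticlockwise until its gauge reads 0.30 N m (0.20 rad) or, if it is the loose one, until it has given way by 0.12 rad (((value of joint gauge_1 above 0.2 rad and y of stand_1 in the frame of tray above 0.055 m) or (value of joint cap_2 above 0.12 rad and y of stand_2 in the frame of tray above 0.055 m) or (value of joint gauge_3 above 0.2 rad and y of stand_3 in the frame of tray above 0.055 m))), for 0.1 s.
2. the cap of the middle stand is turned anticlockwise until its gauge reads 0.30 N m (0.20 rad) or, if it is the loose one, until it has given way by 0.12 rad (((value of joint gauge_1 above 0.2 rad and y of stand_1 in the frame of tray between -0.055 and 0.055 m) or (value of joint cap_2 above 0.12 rad and y of stand_2 in the frame of tray between -0.055 and 0.055 m) or (value of joint gauge_3 above 0.2 rad and y of stand_3 in the frame of tray between -0.055 and 0.055 m))), for 0.1 s.
3. the cap of the right stand is turned anticlockwise until its gauge reads 0.30 N m (0.20 rad) or, if it is the loose one, until it has given way by 0.12 rad (((value of joint gauge_1 above 0.2 rad and y of stand_1 in the frame of tray below -0.055 m) or (value of joint cap_2 above 0.12 rad and y of stand_2 in the frame of tray below -0.055 m) or (value of joint gauge_3 above 0.2 rad and y of stand_3 in the frame of tray below -0.055 m))), for 0.1 s.
4. the pin stands home in the flag hole of the loose cap's stand (horizontal distance between pin and socket_2 below 0.005 m and z of pin in the frame of socket_2 below -0.02 m and angle between pin's own z axis and vertical below 0.15 rad), for 0.2 s.
At the end, for the whole second after the job is handed in: the marker pin stands in the flag hole of the stand with the loose cap, its foot at least 20 mm below the mouth, within 5 mm of the hole's axis and within 0.15 rad of upright, at rest; all gauges are back at rest (under 0.05 rad) and the two tight caps have not turned on their tubes (under 0.1 rad) (all of step 4 and linear speed of pin below 0.02 m/s and value of joint each of gauge_1, gauge_2, gauge_3 below 0.05 rad and value of joint each of cap_1, cap_3 below 0.1 rad); the robot touches nothing.
It fails at once if a gauge is driven past the upper thick mark (0.43 rad, 0.65 N m) (value of joint any of gauge_1, gauge_2, gauge_3 above 0.45 rad).
It fails at once if the loose cap is unscrewed by more than a quarter turn (1.6 rad) (value of joint cap_2 above 1.6 rad).
It fails at once if a bystander is moved by more than 25 mm (distance of any of spare_cap, black_marker, tweezers_1, timer_1, petri_dish, reagent_bottle from where it was at the start of the episode above 0.025 m).
It also fails if it takes over 72 s, if anything falls off the work surface, if the arm or the gripper's body presses on something with over 40 N, if the wrist force passes 120 N, or if a joint passes its speed limit or range.

## Robot

A 7-joint arm with a two-finger parallel gripper is mounted at the origin on a cart in front of the work surface, level with it; the furniture and walls round the work are solid. World frame = base frame: x ahead of the robot, y to its left, z up, the work surface at z = 0. Lengths are in m, angles in degrees, forces in N, time in s.
With the tool pointing down it reaches from about 0.4 to 0.875 m from the base axis. Payload 19.3 kg.
Tool frame: the origin (TCP) lies at the very end of the fingers, on their centre line; the grasp point (between the pads) lies 19 mm behind it; z points along the fingers, y is the line along which they close (so a half turn about z gives the same grasp; the last joint's range is limited). The gripper opens to 85 mm and grips with 20 to 120 N. Pads are 22 mm wide; open, the fingers measure 114 mm over their backs; the gripper's body (76 mm by 85 mm) begins 54 mm behind the grasp point. The pads swing forward as they close: fully open they stand 13 mm farther back than shut.
Start: joints at [66.108, 29.874, -2.08, 91.645, 1.215, 58.505, -6.463], TCP at [0.212, -0.588, 0.231] pointing down, gripper open.
Joint ranges: [-166.77, 166.77], [-17.47, 122.26], [-85.68, 81.53], [9.62, 139.38], [-72.42, 252.41], [9.2, 110.78], [-144.41, 144.41]. Speed limits (degrees/s): [108.29, 108.29, 136.94, 136.94, 172.46, 172.46, 172.46].

## Interface

Orientations are given as [roll, pitch, yaw] about the fixed x, y, z axes, in that order (R = Rz(yaw) Ry(pitch) Rx(roll)).
In Python, from station import manip, optics gives the robot as it stands.
- The arm moves only by the shell command python3 -m crank 'ROWS' [FORCE]. ROWS is JSON, a list of rows, each a list of 3 entries, a list of its own where there are three numbers: the finger opening in cm, from 0 to 8.54, then the shift along the tool's x, y, z in cm, then the turn about the tool's z in rad. A call has 1 to 8 rows; each row shifts and turns the commanded pose from where the row before left it, along the tool's axes as they then stand; what a row does not reach is not made up. A row lasts 1/8 s, in which the tool goes at most 62.5 mm and 10.7 degrees, less where a joint would pass 70% of its speed; a pose out of reach is approached as far as the arm can. A call with a gripper value outside its range is refused whole. The fingers move at their own pace and stop on an object; FORCE is the grip in N (left out, the last holds). Time passes only in rows, so rows that do not move let the fingers close. It gives the time, the measured TCP pose, the force, the opening and the grip force at its end, in the units of the state.
- manip.get_state(): the state, without advancing time (a new reading comes with each control period).
- optics.grab_frame(name): name is "scene" or "top" or "wrist"; returns a dict with "image" (384x512x3 uint8, red, green, blue), "z_map" (384x512 float32, m along the optical axis (not along the pixel's ray), 0 where there is no reading), "intrinsics" (3x3 intrinsics, pixels), "cam_to_world" (4x4, takes a point from camera to world coordinates). Camera axes: x right, y down, z forward; pixel columns grow to the right and rows downward; lengths in m; the calibration is good to about 2 mm. A picture is of the moment at which its call begins.
- manip.finish_job(): hands the job in; it is judged then, once.
The state is a dict: "time_s": time; "joints": joint angles; "qvel": joint speeds; "tau": joint torques, N m; "tool_pos": TCP position; "tool_rot": TCP orientation; "force": force on the tool from outside, world axes, zero at the start; "wrist_torque": the same for the moment, N m; "opening": finger opening in m; "grasp_force": force on a finger pad.
Only numpy, scipy, OpenCV 4.12 (cv2) and the standard library are available. Lean on these libraries where they do the work, as an engineer would, in place of code of your own. Each camera call takes 0.05 s, during which the arm holds its last target. There are 200 camera calls.

## Working session

There is one attempt and no reset: what is moved stays moved. The work goes in short steps, Python scripts to look and compute and a shell command to move; the robot and the scene stay as the last step left them, time stands still between calls to the robot, and variables do not carry over. Pictures are saved under pics/ and viewed, at most 10 in all, crops included, and the job is handed in when it is done.

```bash
ls; mkdir -p pics; python3 - <<'E'
from station import manip, optics
import cv2, numpy as np, pickle
s=manip.get_state(); print({k:np.round(v,3).tolist() for k,v in s.items()})
ims=[]
for n in ["scene","top"]:
    f=optics.grab_frame(n); pickle.dump(f,open(f"{n}.pkl","wb")); print(n,f["intrinsics"].round(1).tolist(),f["cam_to_world"].round(3).tolist())
    cv2.imwrite(f"pics/{n}0.png",cv2.resize(f["image"][:,:,::-1],(768,576)))
E
```

```text
pics
{'time_s': 0.0, 'joints': [66.108, 29.908, -2.081, 91.672, 1.214, 58.505, -6.461], 'qvel': [-0.09, 0.016, 0.078, -0.074, 0.085, 0.048, -0.031], 'tau': [-0.0, -92.712, 1.98, -36.994, 0.018, 0.008, -0.0], 'tool_pos': [0.212, -0.588, 0.231], 'tool_rot': [-179.938, 0.004, 19.87], 'force': [-0.14, 0.275, 0.225], 'wrist_torque': [-0.03, -0.023, -0.032], 'grasp_force': 0.0, 'opening': 0.085}
scene [[360.1, 0.0, 254.4], [0.0, 360.1, 190.1], [0.0, 0.0, 1.0]] [[-0.634, -0.534, 0.559, -0.065], [-0.773, 0.43, -0.466, 0.535], [0.008, -0.728, -0.685, 0.853], [0.0, 0.0, 0.0, 1.0]]
top [[416.5, 0.0, 250.4], [0.0, 416.5, 198.1], [0.0, 0.0, 1.0]] [[0.006, -0.988, 0.155, 0.274], [-1.0, -0.003, 0.022, 0.007], [-0.021, -0.155, -0.988, 1.543], [0.0, 0.0, 0.0, 1.0]]
```

View pics/scene0.png

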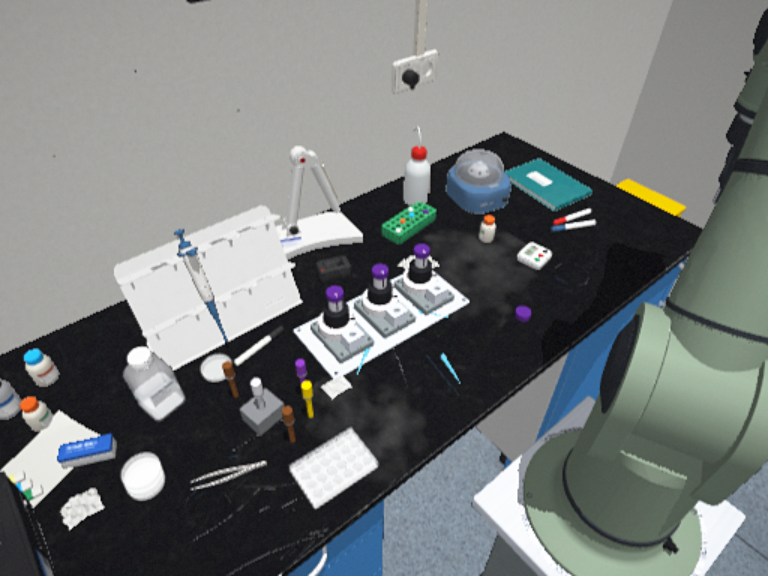

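View pics/top0.png

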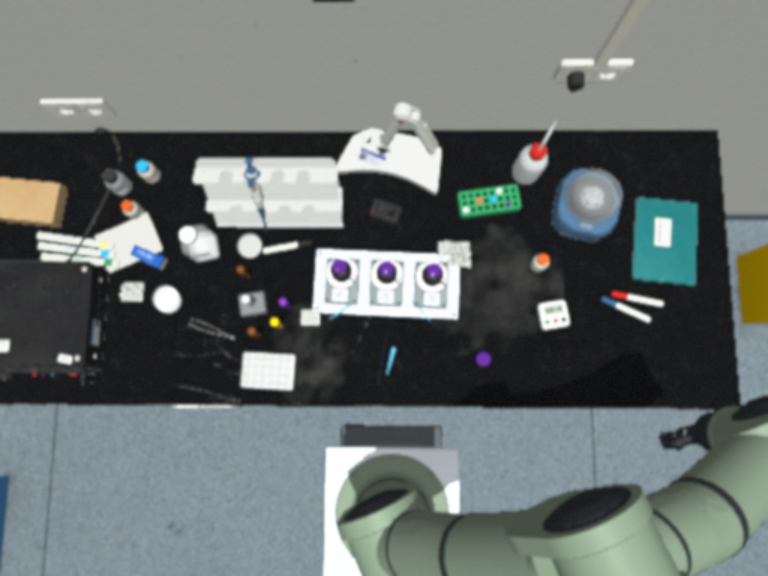

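The scene view shows the three purple caps at about (335,295), (380,272) and (422,250), and the white pin in its grey block at (258,390), with brown, purple and yellow decoys round it. The top view shows the caps at (341,269), (387,272) and (432,273) and the pin knob near (248,298).

```bash
cat > h.py <<'E'
import numpy as np, cv2, pickle
from station import manip, optics
def pts(f,m):
    v,u=np.nonzero(m); z=f["z_map"][v,u]; ok=z>0; u,v,z=u[ok],v[ok],z[ok]
    K=f["intrinsics"]; c=np.c_[(u-K[0,2])/K[0,0]*z,(v-K[1,2])/K[1,1]*z,z]
    T=f["cam_to_world"]; return c@T[:3,:3].T+T[:3,3]
def ray(f,u,v):
    K=f["intrinsics"];T=f["cam_to_world"]; d=T[:3,:3]@np.array([(u-K[0,2])/K[0,0],(v-K[1,2])/K[1,1],1]); return T[:3,3],d/np.linalg.norm(d)
def plane(f,u,v,z):
    o,d=ray(f,u,v); return o+d*(z-o[2])/d[2]
def tri(f,p,g,q):
    o1,d1=ray(f,*p);o2,d2=ray(g,*q); A=np.c_[d1,-d2]; t=np.linalg.lstsq(A,o2-o1,rcond=None)[0]
    a,b=o1+d1*t[0],o2+d2*t[1]; return (a+b)/2,np.linalg.norm(a-b)
def mask(f,c):
    h=cv2.cvtColor(f["image"],cv2.COLOR_RGB2HSV)
    lo,hi=dict(purple=((125,90,40),(160,255,255)),white=((0,0,170),(180,50,255)))[c]
    return cv2.inRange(h,lo,hi)
def blobs(f,c,amin=15):
    m=mask(f,c); n,l,st,ce=cv2.connectedComponentsWithStats(m)
    return [(ce[i],st[i,4],l==i) for i in range(1,n) if st[i,4]>=amin]
E
python3 - <<'E'
from h import *
for n in ["scene","top"]:
    f=pickle.load(open(n+".pkl","rb")); print(n)
    for c in ["purple","white"]:
        for ce,a,m in blobs(f,c,8):
            P=pts(f,m)
            if len(P)<3: continue
            zt=np.percentile(P[:,2],95); Q=P[P[:,2]>zt-.004]
            if c=="purple" or (a<250 and -.05<P[:,0].mean()<.9 and -.1<P[:,1].mean()<.6): print(c,ce.round(1),a,P.mean(0).round(3),"top",Q.mean(0).round(4),len(Q),"ext",np.ptp(Q,0).round(3))
E
```

```text
scene
purple [280.8 166.5] 95 [ 0.576 -0.11   0.108] top [ 0.5606 -0.094   0.1278] 55 ext [0.033 0.034 0.005]
purple [252.8 180.2] 107 [0.58  0.004 0.109] top [0.5657 0.0157 0.128 ] 61 ext [0.033 0.034 0.005]
purple [222.6 195.2] 120 [0.585 0.116 0.109] top [0.5697 0.1259 0.1284] 66 ext [0.034 0.031 0.005]
purple [348.2 208.5] 113 [ 0.364 -0.221  0.01 ] top [ 0.3627 -0.2191  0.0154] 57 ext [0.031 0.033 0.005]
purple [200.1 245.2] 90 [0.498 0.256 0.069] top [0.4898 0.26   0.0937] 28 ext [0.016 0.016 0.005]
white [167.9 233.1] 117 [0.641 0.285 0.009] top [0.6388 0.2879 0.0117] 74 ext [0.024 0.088 0.007]
white [142.5 244.8] 234 [0.645 0.366 0.013] top [0.6474 0.3655 0.014 ] 179 ext [0.104 0.057 0.062]
white [170.6 256.5] 54 [0.495 0.344 0.096] top [0.495  0.3453 0.1049] 29 ext [0.016 0.015 0.005]
white [ 68.  303.1] 13 [0.591 0.598 0.017] top [0.5901 0.5966 0.0173] 10 ext [0.012 0.025 0.005]
white [437.2 310.6] 59 [-0.026  0.067  0.247] top [-0.0265  0.0669  0.2475] 58 ext [0.061 0.03  0.004]
white [165.5 311.3] 49 [0.422 0.416 0.006] top [0.4194 0.4152 0.0085] 33 ext [0.018 0.05  0.005
[... 795 characters left out ...]

purple [288.8 180.3] 68 [ 0.559 -0.093  0.126] top [ 0.5582 -0.0934  0.133 ] 21 ext [0.029 0.024 0.009]
purple [188.7 201.5] 71 [0.497 0.267 0.04 ] top [0.4909 0.2591 0.0993] 10 ext [0.011 0.015 0.008]
purple [321.7 239. ] 122 [ 0.364 -0.22   0.01 ] top [ 0.3604 -0.2205  0.0187] 37 ext [0.025 0.03  0.005]
white [166.1 163.5] 191 [0.645 0.361 0.015] top [0.6468 0.3602 0.0193] 58 ext [0.058 0.054 0.007]
white [186.4 164.7] 91 [0.642 0.285 0.01 ] top [0.638  0.2887 0.0173] 22 ext [0.02  0.087 0.005]
white [162.9 199.4] 37 [0.498 0.353 0.078] top [0.4936 0.3451 0.1077] 12 ext [0.015 0.017 0.006]
white [134.3 271. ] 108 [ 0.239  0.536 -0.228] top [0.2471 0.4627 0.0025] 20 ext [0.004 0.124 0.007]
```

Caps are near (0.568, 0.126), (0.564, 0.016) and (0.560, -0.094), tops at about 0.129. The pin is at (0.494, 0.345) with its top at 0.106. Next I'll write a small planner that prints the row sizes.

```bash
cat >> h.py <<'E'
def plan(xyz,yaw,n,start=None):
    s=manip.get_state(); p,r=(s["tool_pos"],s["tool_rot"][2]) if start is None else start
    d=(np.array(xyz)-p)/n; dy=((yaw-r+180)%360-180)/n
    for i in range(n):
        a=np.deg2rad(r+dy*i); tx=np.array([np.cos(a),np.sin(a),0]); ty=np.array([np.sin(a),-np.cos(a),0])
        print([round(100*float(d@tx),2),round(100*float(d@ty),2),round(-100*float(d[2]),2)],round(-np.deg2rad(dy),3))
E
python3 - <<'E'
from h import *
plan((.45,-.25,.23),60,8); print(); plan((.568,.126,.21),80,8,start=(np.array([.45,-.25,.23]),60))
E
```

```text
[4.23, -2.96, 0.01] -0.088
[4.47, -2.58, 0.01] -0.088
[4.68, -2.18, 0.01] -0.088
[4.85, -1.76, 0.01] -0.088
[4.99, -1.33, 0.01] -0.088
[5.08, -0.89, 0.01] -0.088
[5.14, -0.44, 0.01] -0.088
[5.16, 0.01, 0.01] -0.088

[4.81, -1.07, 0.25] -0.044
[4.85, -0.86, 0.25] -0.044
[4.88, -0.65, 0.25] -0.044
[4.91, -0.44, 0.25] -0.044
[4.92, -0.22, 0.25] -0.044
[4.93, -0.01, 0.25] -0.044
[4.92, 0.21, 0.25] -0.044
[4.91, 0.42, 0.25] -0.044
```

```bash
python3 -m crank '[[6,[4.2,-3.0,0],-0.09],[6,[4.5,-2.6,0],-0.09],[6,[4.7,-2.2,0],-0.09],[6,[4.9,-1.8,0],-0.09],[6,[5.0,-1.3,0],-0.09],[6,[5.1,-0.9,0],-0.09],[6,[5.1,-0.4,0],-0.08],[6,[5.2,0,0],-0.08]]' 80
```

```text
time_s: 1.1
tool_pos: [0.4487, -0.2456, 0.2312]
tool_rot: [-180.0, 0.0, 60.1]
force: [1.4, -0.4, 0.2]
opening: 0.0599
grasp_force: 0.0
```

```bash
python3 -m crank '[[6,[4.8,-1.1,0.25],-0.04],[6,[4.9,-0.9,0.25],-0.05],[6,[4.9,-0.6,0.25],-0.04],[6,[4.9,-0.4,0.25],-0.05],[6,[4.9,-0.2,0.25],-0.04],[6,[4.9,0,0.25],-0.05],[6,[4.9,0.2,0.25],-0.04],[6,[4.9,0.4,0.25],-0.04]]'; python3 - <<'E'
from h import *
s=manip.get_state(); print({k:np.round(s[k],3).tolist() for k in ["joints","tool_pos","tool_rot","force","wrist_torque"]})
f=optics.grab_frame("wrist"); pickle.dump(f,open("w1.pkl","wb")); cv2.imwrite("pics/w1.png",f["image"][:,:,::-1])
for ce,a,m in blobs(f,"purple",40):
    P=pts(f,m); zt=np.percentile(P[:,2],90); Q=P[abs(P[:,2]-zt)<.004]; print(ce.round(1),a,Q.mean(0).round(4),np.ptp(Q,0).round(3))
E
```

```text
time_s: 2.1
tool_pos: [0.5658, 0.1302, 0.211]
tool_rot: [-180.0, 0.0, 80.1]
force: [-0.1, -1.1, -0.2]
opening: 0.0598
grasp_force: 0.0
{'joints': [0.691, 29.149, -27.491, 98.758, 15.747, 55.964, -42.635], 'tool_pos': [0.566, 0.13, 0.211], 'tool_rot': [-179.984, 0.015, 80.088], 'force': [-0.12, -1.061, -0.165], 'wrist_torque': [-0.043, -0.05, 0.005]}
[129.1  31.3] 825 [0.49   0.2584 0.095 ] [0.018 0.018 0.005]
[155.8  44.8] 196 [0.4926 0.2564 0.0452] [0.006 0.007 0.007]
[263.7 196.6] 1702 [0.5693 0.1249 0.1293] [0.034 0.034 0.005]
[279.5 317.4] 1178 [0.5651 0.0202 0.1291] [0.033 0.024 0.005]
```

View pics/w1.png

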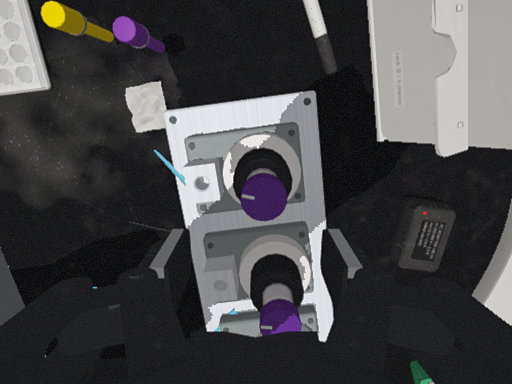

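```bash
python3 - <<'E'
from h import *
f=pickle.load(open("w1.pkl","rb")); bl=[b for b in blobs(f,"purple",1000)]
for ce,a,m in bl:
    c,_=max(((c,cv2.contourArea(c)) for c in cv2.findContours(m.astype(np.uint8),0,1)[0]),key=lambda t:t[1])
    P=pts(f,m); Q=P[abs(P[:,2]-.129)<.003]; (x,y),r=cv2.minEnclosingCircle((Q[:,:2]*1e4).astype(np.float32)); print(ce.round(1),(round(x/1e4,4),round(y/1e4,4)),round(r/1e4,4))
# cross-check of height by triangulation, scene blob vs wrist blob centre
g=pickle.load(open("scene.pkl","rb"));print(tri(g,(222.6,195.2),f,bl[0][0]))
plan((.5695,.125,.102),80,3)
E
```

```text
[263.7 196.6] (0.569, 0.1244) 0.0171
[279.5 317.4] (0.5645, 0.0154) 0.0168
(array([0.56946461, 0.12532721, 0.12588831]), np.float64(0.0009292150054276218))
[-0.39, 0.18, 3.63] 0.003
[-0.39, 0.18, 3.63] 0.003
[-0.39, 0.18, 3.63] 0.003
```

The wrist view shows the left cap at (264,197) with its flag hole at (202,184), and the middle cap at (280,317). I'll centre on the left cap, descend and grip.

```bash
python3 -m crank '[[6,[-0.25,0.2,3.5],0],[6,[-0.25,0.2,3.5],0],[6,[0,0,3.0],0],[6,[0,0,1.0],0],[6,[0,0,0],0],[0,[0,0,0],0],[0,[0,0,0],0],[0,[0,0,0],0]]' 80; python3 - <<'E'
from h import *
s=manip.get_state(); print({k:np.round(s[k],4).tolist() for k in ["joints","tool_pos","tool_rot","force","wrist_torque","opening","grasp_force"]})
E
```

```text
time_s: 3.15
tool_pos: [0.5701, 0.1232, 0.1029]
tool_rot: [179.8, -0.1, 80.0]
force: [4.0, -1.4, 7.1]
opening: 0.031
grasp_force: 78.6
{'joints': [-1.0658, 37.1219, -24.2668, 103.3412, 21.0526, 43.823, -46.3051], 'tool_pos': [0.5701, 0.1232, 0.1029], 'tool_rot': [179.8102, -0.0647, 80.0027], 'force': [3.9936, -1.3675, 7.0869], 'wrist_torque': [-0.2596, -0.644, 0.0419], 'opening': 0.031, 'grasp_force': 78.6489}
```

```bash
cat > t.py <<'E'
from h import *
s=manip.get_state(); print(round(s["time_s"],2),"yaw",round(s["tool_rot"][2],2),"tz",np.round(s["wrist_torque"],3),"F",np.round(s["force"],1),"pos",np.round(s["tool_pos"],4),"op",round(s["opening"],4),"g",round(s["grasp_force"],1),"j7",round(s["joints"][6]))
E
python3 -m crank '[[0,[0,0,0],-0.1],[0,[0,0,0],0]]' >/dev/null; python3 t.py; python3 -m crank '[[0,[0,0,0],-0.1],[0,[0,0,0],0]]' >/dev/null; python3 t.py;python3 -m crank '[[0,[0,0,0],-0.1],[0,[0,0,0],0]]' >/dev/null; python3 t.py
```

```text
3.4 yaw 85.82 tz [-0.228 -0.744 -0.035] F [ 3.4 -1.8  7.6] pos [0.5702 0.1232 0.1029] op 0.0315 g 78.7 j7 -42
3.65 yaw 91.54 tz [-0.246 -0.849 -0.019] F [ 4.4 -1.3  7.8] pos [0.5703 0.1232 0.1029] op 0.0312 g 78.7 j7 -37
3.9 yaw 97.27 tz [-0.188 -1.034  0.026] F [ 3.9 -1.   6.3] pos [0.5704 0.1232 0.1029] op 0.0312 g 78.8 j7 -32
```

```bash
python3 -m crank '[[0,[0,0,0],-0.1],[0,[0,0,0],0]]' >/dev/null; python3 t.py; python3 -m crank '[[0,[0,0,0],-0.1],[0,[0,0,0],0]]' >/dev/null; python3 t.py; python3 - <<'E'
from h import *
a=[]
for n in ["top","wrist"]:
    f=optics.grab_frame(n); pickle.dump(f,open(n+"_a.pkl","wb"))
f=pickle.load(open("wrist_a.pkl","rb")); cv2.imwrite("pics/wa.png",f["image"][:,:,::-1])
E
```

```text
4.15 yaw 102.99 tz [-0.171 -1.132 -0.075] F [ 5.1 -0.8  6.4] pos [0.5705 0.1232 0.1029] op 0.0309 g 78.8 j7 -27
4.4 yaw 108.71 tz [-0.12  -1.289 -0.233] F [ 6.4 -0.3  6.2] pos [0.5706 0.1232 0.1029] op 0.031 g 78.9 j7 -23
```

View pics/wa.png

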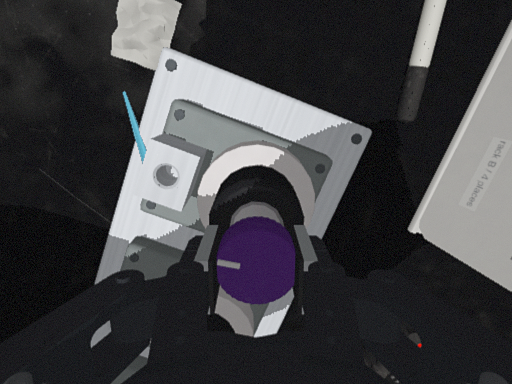

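The wrist view shows the cap gripped at (257,262) and the flag hole at (166,176); the dial pointer is hidden. Torque has begun to rise at the spring rate.

```bash
python3 -m crank '[[0,[0,0,0],-0.1],[0,[0,0,0],0]]' >/dev/null; python3 t.py; python3 -m crank '[[0,[0,0,0],0],[0,[0,0,0],0]]' >/dev/null; python3 t.py
```

```text
4.75 yaw 114.43 tz [-0.082 -1.408 -0.353] F [6.8 0.4 5.7] pos [0.5706 0.1232 0.1029] op 0.0309 g 78.9 j7 -18
5.0 yaw 114.34 tz [-0.037 -1.447 -0.38 ] F [7.2 0.4 4.8] pos [0.5706 0.1233 0.1029] op 0.0307 g 78.9 j7 -18
```

```bash
python3 -m crank '[[0,[0,0,0],-0.05],[0,[0,0,0],0],[0,[0,0,0],0]]' >/dev/null; python3 t.py; python3 - <<'E'
from h import *
f=optics.grab_frame("scene"); pickle.dump(f,open("sc_a.pkl","wb"))
cv2.imwrite("pics/sca.png",cv2.resize(f["image"][140:270,170:330,::-1],(800,650)[:1]+(600,),interpolation=2))
E
```

```text
5.38 yaw 117.2 tz [ 0.038 -1.506 -0.534] F [ 7.4 -1.1  3.5] pos [0.5707 0.1232 0.1029] op 0.0304 g 78.8 j7 -16
```

View pics/sca.png

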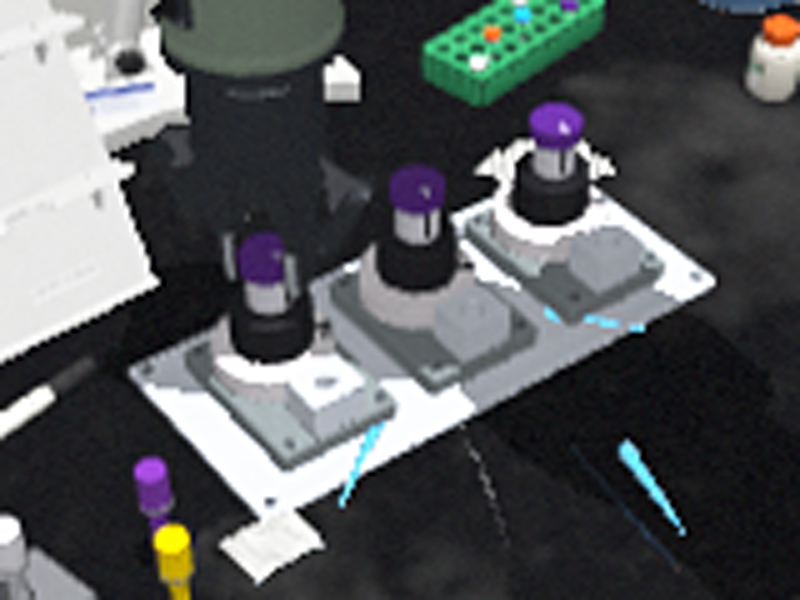

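Left cap is tight: about 0.45–0.5 N m, with the gauge near 0.3 rad. The scene crop shows the gripper on the left cap at (262,262), with the other stands untouched. I'll unwind, release and rise.

```bash
python3 -m crank '[[0,[0,0,0],0.16],[0,[0,0,0],0.16],[6,[0,0,0],0],[6,[0,0,0],0],[6,[0,0,-3],0],[6,[0,0,-3],0.1],[6,[0,0,0],0.15]]'; python3 - <<'E'
from h import *
s=manip.get_state();print(s["joints"].round() if hasattr(s["joints"],"round") else s["joints"])
f=optics.grab_frame("wrist"); pickle.dump(f,open("w2.pkl","wb"))
for ce,a,m in blobs(f,"purple",400):
    P=pts(f,m); Q=P[abs(P[:,2]-.129)<.003]
    if len(Q)<20: continue
    (x,y),r=cv2.minEnclosingCircle((Q[:,:2]*1e4).astype(np.float32)); print(ce.round(1),(round(x/1e4,4),round(y/1e4,4)),round(r/1e4,4),Q.mean(0).round(4))
plan((.5645,.0152,.15),75,3)
E
```

```text
time_s: 6.3
tool_pos: [0.5695, 0.1234, 0.1634]
tool_rot: [179.9, -0.1, 84.5]
force: [0.2, 1.4, -0.3]
opening: 0.0602
grasp_force: 0.0
[  2.  33. -28. 101.  19.  51. -40.]
[257.5 211. ] (0.569, 0.1241) 0.0173 [0.5694 0.125  0.1293]
[-3.6, 0.23, 0.41] 0.052
[-3.58, 0.41, 0.41] 0.052
[-3.55, 0.6, 0.41] 0.052
```

```bash
python3 -m crank '[[6,[-3.6,0.2,0],0.05],[6,[-3.6,0.4,0],0.05],[6,[-3.6,0.6,0],0.05],[6,[0,0,3.5],0],[6,[0,0,2.6],0],[6,[0,0,0],0]]'; python3 - <<'E'
from h import *
plan((.5645,.0145,.102),75,1)
E
```

```text
time_s: 7.1
tool_pos: [0.5637, 0.0145, 0.0987]
tool_rot: [-179.8, 0.0, 76.2]
force: [1.1, 0.0, -0.5]
opening: 0.0602
grasp_force: 0.0
[0.02, 0.08, -0.33] 0.021
```

```bash
python3 -m crank '[[0,[0,0.08,-0.2],0],[0,[0,0,0],0],[0,[0,0,0],0]]' 80 >/dev/null; python3 t.py; for i in 1; do python3 -m crank '[[0,[0,0,0],-0.1],[0,[0,0,0],0]]' >/dev/null; python3 t.py; done; python3 -m crank '[[0,[0,0,0],-0.1],[0,[0,0,0],0]]' >/dev/null; python3 t.py
```

```text
7.47 yaw 76.07 tz [0.194 1.097 0.01 ] F [-4.6  1.1 11.4] pos [0.5662 0.0146 0.104 ] op 0.0315 g 78.0 j7 -39
7.72 yaw 81.89 tz [0.132 1.173 0.033] F [-4.6  0.2 13.1] pos [0.5662 0.0145 0.104 ] op 0.0311 g 78.3 j7 -35
7.97 yaw 87.62 tz [ 0.18   1.183 -0.007] F [-5.5  1.5 12.5] pos [0.5662 0.0145 0.104 ] op 0.0313 g 78.3 j7 -30
```

```bash
python3 -m crank '[[0,[0,0,0],-0.1],[0,[0,0,0],0]]' >/dev/null; python3 t.py; python3 -m crank '[[0,[0,0,0],-0.05],[0,[0,0,0],0]]' >/dev/null; python3 t.py
```

```text
8.22 yaw 93.33 tz [ 0.196  1.174 -0.137] F [-6.3  1.5 12.9] pos [0.5662 0.0145 0.104 ] op 0.0311 g 78.2 j7 -25
8.47 yaw 96.16 tz [ 0.152  1.178 -0.119] F [-5.4  0.3 12.1] pos [0.5662 0.0145 0.104 ] op 0.0311 g 78.2 j7 -23
```

```bash
python3 -m crank '[[0,[0,0,0],-0.05],[0,[0,0,0],0]]' >/dev/null; python3 t.py; python3 -m crank '[[0,[0,0,0],0]]' >/dev/null; python3 t.py;  python3 -m crank '[[0,[0,0,0],-0.05],[0,[0,0,0],0]]' >/dev/null; python3 t.py;python3 -m crank '[[0,[0,0,0],0]]' >/dev/null; python3 t.py
```

```text
8.72 yaw 99.02 tz [ 0.165  1.141 -0.148] F [-5.2  1.3 11.9] pos [0.5662 0.0145 0.104 ] op 0.0314 g 78.2 j7 -21
8.85 yaw 98.98 tz [ 0.119  1.125 -0.12 ] F [-5.2  0.6 12.5] pos [0.5661 0.0145 0.104 ] op 0.0312 g 78.2 j7 -21
9.1 yaw 101.88 tz [ 0.184  1.21  -0.133] F [-5.4  0.7 11.3] pos [0.5662 0.0145 0.104 ] op 0.0312 g 78.2 j7 -18
9.22 yaw 101.84 tz [ 0.091  1.167 -0.089] F [-5.2 -0.1 11.4] pos [0.5662 0.0145 0.104 ] op 0.0312 g 78.2 j7 -18
```

The torque has stayed at about 0.13 N m over 0.15 rad of turning, so the middle cap is the loose one. I'll turn a little more for margin, then release and go to the right stand.

```bash
python3 -m crank '[[0,[0,0,0],-0.1],[0,[0,0,0],-0.1],[0,[0,0,0],0],[0,[0,0,0],0]]' >/dev/null; python3 t.py; python3 -m crank '[[6,[0,0,0],0],[6,[0,0,0],0],[6,[0,0,-3],0],[6,[0,0,-3],0.18],[6,[0,0,0],0.18],[6,[0,0,0],0]]'; python3 - <<'E'
from h import *
f=optics.grab_frame("wrist"); pickle.dump(f,open("w3.pkl","wb"))
for ce,a,m in blobs(f,"purple",400):
    P=pts(f,m); Q=P[abs(P[:,2]-.129)<.003]
    if len(Q)<20: continue
    (x,y),r=cv2.minEnclosingCircle((Q[:,:2]*1e4).astype(np.float32)); print(ce.round(1),(round(x/1e4,4),round(y/1e4,4)),round(r/1e4,4),Q.mean(0).round(4))
plan((.56,-.0945,.15),75,3)
E
```

```text
9.72 yaw 113.3 tz [ 0.118  1.217 -0.155] F [-5.5  0.7 11.7] pos [0.5662 0.0145 0.104 ] op 0.0311 g 78.4 j7 -9
time_s: 10.48
tool_pos: [0.5659, 0.0143, 0.1628]
tool_rot: [180.0, 0.0, 92.7]
force: [-0.6, -0.4, -0.3]
opening: 0.0601
grasp_force: 0.0
[275.8  20.3] (0.5687, 0.1235) 0.017 [0.5696 0.1177 0.1293]
[255.8 212.6] (0.5641, 0.0144) 0.0173 [0.5645 0.0154 0.1293]
[-3.61, -0.37, 0.41] 0.104
[-3.63, 0.0, 0.41] 0.104
[-3.61, 0.38, 0.41] 0.104
```

```bash
python3 -m crank '[[6,[-3.6,-0.4,0],0.1],[6,[-3.6,0,0],0.1],[6,[-3.6,0.2,0],0.1],[6,[0,0,3.5],0],[6,[0,0,2.4],0],[6,[0,0,0],0]]'; python3 t.py;  python3 - <<'E'
from h import *
plan((.5597,-.095,.102),75,1)
E
```

```text
time_s: 11.28
tool_pos: [0.5568, -0.0934, 0.1017]
tool_rot: [-179.8, 0.0, 75.7]
force: [0.1, -0.3, 0.4]
opening: 0.0599
grasp_force: 0.0
11.28 yaw 75.66 tz [ 0.007 -0.021 -0.018] F [ 0.1 -0.3  0.4] pos [ 0.5568 -0.0934  0.1017] op 0.0599 g 0.0 j7 -29
[-0.08, 0.32, -0.03] 0.012
```

```bash
python3 -m crank '[[6,[-0.1,0.3,0],0],[0,[0,0,0],0],[0,[0,0,0],0],[0,[0,0,0],0]]' 80 >/dev/null; python3 t.py; python3 -m crank '[[0,[0,0,0],-0.1],[0,[0,0,0],0]]' >/dev/null; python3 t.py; python3 -m crank '[[0,[0,0,0],-0.1],[0,[0,0,0],0]]' >/dev/null; python3 t.py
```

```text
11.78 yaw 75.47 tz [-0.143  0.175  0.03 ] F [-1.4 -0.7  8.4] pos [ 0.5612 -0.0955  0.1044] op 0.0312 g 78.3 j7 -29
12.03 yaw 81.28 tz [-0.1    0.204  0.009] F [-0.6 -0.5  9. ] pos [ 0.5612 -0.0955  0.1044] op 0.0307 g 78.5 j7 -24
12.28 yaw 87.01 tz [-0.057  0.188 -0.018] F [-0.8 -0.2  8.6] pos [ 0.5612 -0.0955  0.1044] op 0.0306 g 78.5 j7 -19
```

```bash
python3 -m crank '[[0,[0,0,0],-0.1],[0,[0,0,0],0]]' >/dev/null; python3 t.py; python3 -m crank '[[0,[0,0,0],-0.1],[0,[0,0,0],0]]' >/dev/null; python3 t.py
```

```text
12.53 yaw 92.74 tz [-0.059  0.164  0.077] F [-0.9  0.4  9.7] pos [ 0.5613 -0.0955  0.1044] op 0.0309 g 78.6 j7 -15
12.78 yaw 98.45 tz [-0.064  0.107 -0.164] F [-1.3  0.3  8.3] pos [ 0.5613 -0.0956  0.1044] op 0.031 g 78.6 j7 -10
```

```bash
python3 -m crank '[[0,[0,0,0],-0.08],[0,[0,0,0],0]]' >/dev/null; python3 t.py; python3 -m crank '[[0,[0,0,0],0]]' >/dev/null; python3 t.py; python3 -m crank '[[0,[0,0,0],-0.07],[0,[0,0,0],0]]' >/dev/null; python3 t.py;  python3 -m crank '[[0,[0,0,0],0]]' >/dev/null; python3 t.py
```

```text
13.03 yaw 103.01 tz [-0.059  0.084 -0.296] F [-0.3  0.4  8.8] pos [ 0.5613 -0.0955  0.1044] op 0.0309 g 78.5 j7 -6
13.15 yaw 102.95 tz [-0.12   0.151 -0.269] F [-0.6 -0.9  8.3] pos [ 0.5613 -0.0955  0.1044] op 0.0312 g 78.5 j7 -6
13.4 yaw 107.01 tz [-0.071  0.131 -0.341] F [ 0.1 -0.1  9.5] pos [ 0.5613 -0.0956  0.1044] op 0.0312 g 78.5 j7 -3
13.53 yaw 106.95 tz [-0.087  0.115 -0.377] F [-0.5 -0.   8.1] pos [ 0.5613 -0.0956  0.1044] op 0.031 g 78.5 j7 -3
```

```bash
python3 -m crank '[[0,[0,0,0],-0.06],[0,[0,0,0],0]]' >/dev/null; python3 t.py; python3 -m crank '[[0,[0,0,0],0],[0,[0,0,0],0]]' >/dev/null; python3 t.py
```

```text
13.78 yaw 110.43 tz [-0.055  0.107 -0.418] F [-0.8  0.6  9.1] pos [ 0.5613 -0.0956  0.1044] op 0.0308 g 78.5 j7 0
14.03 yaw 110.38 tz [-0.052  0.089 -0.473] F [-0.7 -0.   8.7] pos [ 0.5613 -0.0955  0.1044] op 0.0314 g 78.5 j7 0
```

Right cap is tight at about 0.45 N m, so the middle stand is the one to flag. I'll unwind, release and rise, then head for the pin.

```bash
python3 -m crank '[[0,[0,0,0],0.16],[0,[0,0,0],0.16],[6,[0,0,0],0],[6,[0,0,0],0],[6,[0,0,-4],0],[6,[0,0,-4],0],[6,[0,0,0],0]]'; python3 - <<'E'
from h import *
plan((.495,.31,.2),90,8)
E
```

```text
time_s: 14.9
tool_pos: [0.5619, -0.0956, 0.1859]
tool_rot: [179.8, 0.1, 92.2]
force: [-0.6, -0.1, -0.7]
opening: 0.0602
grasp_force: 0.0
[5.1, -0.64, -0.18] 0.005
[5.09, -0.67, -0.18] 0.005
[5.09, -0.69, -0.18] 0.005
[5.09, -0.71, -0.18] 0.005
[5.08, -0.74, -0.18] 0.005
[5.08, -0.76, -0.18] 0.005
[5.08, -0.79, -0.18] 0.005
[5.07, -0.81, -0.18] 0.005
```

```bash
python3 -m crank '[[6,[5.1,-0.7,-0.2],0],[6,[5.1,-0.7,-0.2],0],[6,[5.1,-0.7,-0.2],0],[6,[5.1,-0.7,-0.2],0],[4.5,[5.1,-0.7,-0.2],0],[4.5,[5.1,-0.7,-0.2],0],[4.5,[5.1,-0.7,-0.2],0],[4.5,[5.1,-0.7,0],0]]'; python3 -m crank '[[4.5,[0,0,0],0]]'; python3 - <<'E'
from h import *
s=manip.get_state();print(np.round(s["joints"]))
f=optics.grab_frame("wrist"); pickle.dump(f,open("w4.pkl","wb")); cv2.imwrite("pics/w4.png",f["image"][:,:,::-1])
A=f["z_map"]>0; v,u=np.nonzero(A); P=pts(f,A); m=(P[:,2]>.085)&(P[:,2]<.115)
I=np.zeros(A.shape,np.uint8); I[v[m],u[m]]=255
n,l,st,ce=cv2.connectedComponentsWithStats(I)
for i in range(1,n):
    if st[i,4]<60: continue
    Q=pts(f,l==i); zt=np.percentile(Q[:,2],90); Q=Q[Q[:,2]>zt-.003]; (x,y),r=cv2.minEnclosingCircle((Q[:,:2]*1e4).astype(np.float32))
    print(ce[i].round(),st[i,4],(round(x/1e4,4),round(y/1e4,4)),round(r/1e4,4),round(zt,4),f["image"][l==i].mean(0).round())
E
```

```text
time_s: 15.9
tool_pos: [0.4895, 0.3116, 0.1967]
tool_rot: [-180.0, 0.0, 92.2]
force: [1.6, -0.3, 0.5]
opening: 0.0451
grasp_force: 0.0
time_s: 16.02
tool_pos: [0.488, 0.3143, 0.1966]
tool_rot: [-179.9, -0.1, 92.5]
force: [0.2, -1.5, -0.6]
opening: 0.0451
grasp_force: 0.0
[-14.  31. -34.  99.  21.  56. -54.]
[474.   8.] 1051 (0.6311, 0.4473) 0.0154 0.1049 [185. 185. 184.]
[365. 127.] 523 (0.5662, 0.3624) 0.0089 0.096 [88. 56. 33.]
[267. 148.] 525 (0.4932, 0.3444) 0.0089 0.1071 [205. 204. 204.]
[170. 160.] 474 (0.4194, 0.3303) 0.0088 0.096 [142.  95.  56.]
[200. 221.] 254 (0.4417, 0.278) 0.0087 0.096 [209. 190.   8.]
[256. 247.] 411 (0.4894, 0.2595) 0.0089 0.0959 [ 90.  47. 115.]
```

View pics/w4.png

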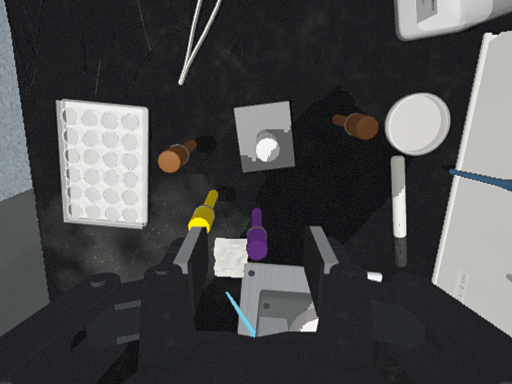

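The wrist view shows the white pin knob at (267,148) over the grey block, with the browns at (170,160) and (365,127) well clear. Knob is at (0.4932, 0.3444), top at 0.107.

```bash
python3 -m crank '[[4.5,[3.0,0.65,0],0],[4.5,[0,0,3],0],[4.5,[0,0,3],0],[4.5,[0,0,3],0],[4.5,[0,0,0],0]]' 40 >/dev/null; python3 t.py; python3 - <<'E'
from h import *
plan((.4932,.3444,.07),92.5,1)
f=optics.grab_frame("wrist"); pickle.dump(f,open("w5.pkl","wb"))
A=f["z_map"]>0; v,u=np.nonzero(A); P=pts(f,A); m=(P[:,2]>.098)&(P[:,2]<.115)&(np.hypot(P[:,0]-.493,P[:,1]-.344)<.025); Q=P[m]; Q=Q[f["image"][v[m],u[m]].min(1)>110]
print(len(Q), (Q.min(0)+Q.max(0))/2, np.ptp(Q,0))
E
```

```text
16.7 yaw 92.06 tz [ 0.036 -0.004 -0.023] F [0.3 0.2 0.7] pos [0.4948 0.3385 0.1053] op 0.0449 g 0.0 j7 -60
[0.59, -0.14, 3.53] -0.008
1158 [0.48523488 0.34459943 0.10640478] [0.03356431 0.0176297  0.01680781]
```

```bash
python3 -m crank '[[4.5,[0.6,-0.15,1.8],0],[4.5,[0,0,1.8],0],[4.5,[0,0,0],0],[0,[0,0,0],0],[0,[0,0,0],0],[0,[0,0,0],0]]' 40 >/dev/null; python3 t.py; python3 -m crank '[[0,[0,0,-4],0],[0,[0,0,-4],0],[0,[0,0,-2],0],[0,[0,0,0],0]]'>/dev/null; python3 t.py; python3 - <<'E'
from h import *
plan((.507,.017,.166),92,8)
f=pickle.load(open("w3.pkl","rb"))
for n in ["w1","w2","w3"]:
    f=pickle.load(open(n+".pkl","rb"))
    A=(f["z_map"]>0); v,u=np.nonzero(A); P=pts(f,A)
    for c in [(.512,.127),(.5075,.018)]:
        m=(np.hypot(P[:,0]-c[0],P[:,1]-c[1])<.016)
        Q=P[m&(abs(P[:,2]-.058)<.004)]; H=P[m&(P[:,2]<.053)&(np.hypot(P[:,0]-c[0],P[:,1]-c[1])<.011)]
        if len(Q)>50: print(n,c,"top",len(Q),Q[:,2].mean().round(4),"hole",len(H),H.mean(0).round(4) if len(H) else "")
E
```

```text
17.5 yaw 92.05 tz [0.045 0.169 0.   ] F [-0.1  0.3  3.3] pos [0.4939 0.3466 0.0718] op 0.0165 g 39.1 j7 -62
18.0 yaw 92.04 tz [ 0.042 -0.001 -0.001] F [ 0.4 -0.8 -1.2] pos [0.4942 0.3466 0.1724] op 0.0166 g 39.5 j7 -58
[-4.12, 0.01, 0.08] 0.0
[-4.12, 0.01, 0.08] 0.0
[-4.12, 0.01, 0.08] 0.0
[-4.12, 0.01, 0.08] 0.0
[-4.12, 0.01, 0.08] 0.0
[-4.12, 0.02, 0.08] 0.0
[-4.12, 0.02, 0.08] 0.0
[-4.12, 0.02, 0.08] 0.0
w1 (0.512, 0.127) top 744 0.0582 hole 121 [0.5089 0.1232 0.0404]
w1 (0.5075, 0.018) top 571 0.0582 hole 82 [0.5053 0.0114 0.0461]
w2 (0.512, 0.127) top 1056 0.0582 hole 172 [0.5086 0.1231 0.0412]
w2 (0.5075, 0.018) top 778 0.0582 hole 103 [0.5052 0.0115 0.0472]
w3 (0.512, 0.127) top 1530 0.0582 hole 259 [0.509  0.1292 0.0395]
w3 (0.5075, 0.018) top 1077 0.0582 hole 178 [0.5043 0.0131 0.0408]
```

```bash
cat > hole.py <<'E'
from h import *
def hole(f,c,z=.0582,r=.011):
    A=f["z_map"]>0; v,u=np.nonzero(A); P=pts(f,A)
    o=f["cam_to_world"][:3,3]; d=P-o; X=o+d*((z-o[2])/d[:,2])[:,None]
    m=(P[:,2]<z-.0025)&(P[:,2]>z-.03)&(np.hypot(X[:,0]-c[0],X[:,1]-c[1])<r); Y=X[m][:,:2]
    if len(Y)<20: return None
    (x,y),R=cv2.minEnclosingCircle((Y*1e4).astype(np.float32)); return len(Y),Y.mean(0).round(4),(round(x/1e4,4),round(y/1e4,4)),round(R/1e4,4)
E
python3 - <<'E'
from hole import *
for n in ["w1","w2","w3"]:
    f=pickle.load(open(n+".pkl","rb"))
    for c in [(.5115,.1265),(.507,.017)]: print(n,c,hole(f,c))
f=optics.grab_frame("wrist"); pickle.dump(f,open("w6.pkl","wb")); s=manip.get_state(); t=np.array(s["tool_pos"])
A=f["z_map"]>0; v,u=np.nonzero(A); P=pts(f,A)
m=(np.hypot(*(P[:,:2]-t[:2]).T)<.02)&(P[:,2]>t[2]+.031)&(P[:,2]<t[2]+.039)&(f["image"][v,u].min(1)>110); Q=P[m]
print(t,len(Q),Q.mean(0).round(4),((Q.min(0)+Q.max(0))/2).round(4),np.ptp(Q,0).round(4))
I=f["image"].copy(); cv2.imwrite("pics/w6.png",I[:,:,::-1])
E
```

```text
w1 (0.5115, 0.1265) (135, array([0.5124, 0.127 ]), (0.5122, 0.1269), 0.0063)
w1 (0.507, 0.017) (99, array([0.5078, 0.0179]), (0.5075, 0.0176), 0.0062)
w2 (0.5115, 0.1265) (198, array([0.5123, 0.1269]), (0.5119, 0.1269), 0.0067)
w2 (0.507, 0.017) (133, array([0.5077, 0.018 ]), (0.5077, 0.0179), 0.0061)
w3 (0.5115, 0.1265) (284, array([0.5123, 0.1262]), (0.5119, 0.1265), 0.0066)
w3 (0.507, 0.017) (199, array([0.5077, 0.0171]), (0.5074, 0.0168), 0.0067)
[0.49375153 0.34625878 0.17113667] 1852 [0.4925 0.347  0.2064] [0.4921 0.3465 0.2061] [0.0299 0.0238 0.008 ]
```

```bash
python3 - <<'E'
from h import *
f=pickle.load(open("w6.pkl","rb")); t=np.array([.49375,.34626,.17114])
A=f["z_map"]>0; v,u=np.nonzero(A); P=pts(f,A); D=P-t
for lo,hi in [(.031,.0375),(.02,.031)]:
    m=(abs(D[:,0])<.005)&(abs(D[:,1])<.02)&(D[:,2]>lo)&(D[:,2]<hi); Q=D[m]; print(lo,len(Q),Q.min(0).round(4),Q.max(0).round(4),f["image"][v[m],u[m]].mean(0).round())
m=(abs(D[:,0])<.008)&(abs(D[:,1])<.02)&(D[:,2]<-.005)&(D[:,2]>-.07); Q=D[m]; print("shank",len(Q),np.round(Q.mean(0),4) if len(Q) else "")
E
python3 -m crank '[[0,[-4.1,0,-0.2],0],[0,[-4.1,0,-0.2],0],[0,[-4.1,0,-0.2],0],[0,[-4.1,0,-0.2],0],[0,[-4.1,0,0],0],[0,[-4.1,0,0],0],[0,[-4.1,0,0],0],[0,[-4.0,0,0],0]]'; python3 -m crank '[[0,[0,0,0],0]]' >/dev/null; python3 t.py
```

```text
0.031 1111 [-0.005  -0.0106  0.031 ] [0.005  0.0073 0.0375] [152. 151. 151.]
0.02 317 [-0.0049  0.0039  0.02  ] [0.005  0.0076 0.0309] [133. 132. 133.]
shank 501 [-0.0009  0.0019 -0.0297]
time_s: 19.05
tool_pos: [0.5047, 0.0182, 0.1781]
tool_rot: [-179.9, -0.0, 92.1]
force: [0.6, 1.1, 0.3]
opening: 0.0172
grasp_force: 39.5
19.18 yaw 91.8 tz [ 0.044 -0.012 -0.003] F [-0.4  1.2  0.5] pos [0.5048 0.0165 0.1779] op 0.0165 g 39.5 j7 -25
```

View pics/w6.png

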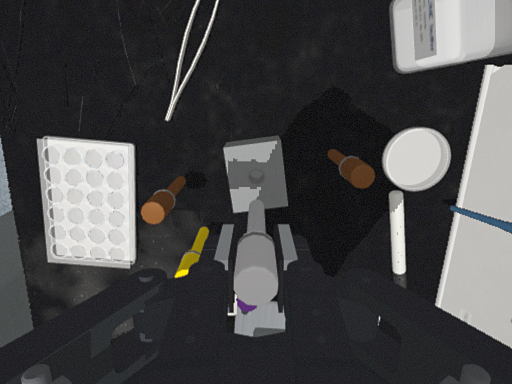

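The pin hangs upright between the pads at (256,265), foot near (258,205). Now I'll measure the foot and the hole together in one frame.

```bash
cat > foot.py <<'E'
from hole import *
s=manip.get_state(); t=np.array(s["tool_pos"]); f=optics.grab_frame("wrist"); pickle.dump(f,open("w7.pkl","wb"))
A=f["z_map"]>0; P=pts(f,A); D=P-t
for lo,hi in [(-.03,-.01),(-.045,-.03),(-.059,-.045)]:
    m=(np.hypot(D[:,0],D[:,1]+.002)<.011)&(D[:,2]>lo)&(D[:,2]<hi); Q=P[m]
    if len(Q)>8:
        c=np.linalg.lstsq(np.c_[2*Q[:,:2],np.ones(len(Q))],(Q[:,:2]**2).sum(1),rcond=None)[0]; r=np.sqrt(c[2]+c[0]**2+c[1]**2)
        print(lo,len(Q),"axis fit",c[:2].round(4),"r",r.round(4),"x mid",((Q[:,0].min()+Q[:,0].max())/2).round(4),"y front-5mm",(np.percentile(Q[:,1],97)-.005).round(4))
print("lowest",D[(np.hypot(D[:,0],D[:,1]+.002)<.007)][:,2].min() if 1 else "")
print(t,"hole",hole(f,(.5075,.0172)))
E
python3 foot.py
```

```text
-0.03 243 axis fit [0.5033 0.0143] r 0.0047 x mid 0.5033 y front-5mm 0.0142
-0.045 137 axis fit [0.5034 0.0142] r 0.0047 x mid 0.5034 y front-5mm 0.0142
-0.059 105 axis fit [0.5034 0.0142] r 0.0048 x mid 0.5032 y front-5mm 0.014
lowest -0.1452125336011724
[0.5047762  0.01645626 0.17793577] hole (176, array([0.5073, 0.0171]), (0.5071, 0.017), 0.0065)
```

```bash
python3 -m crank '[[0,[0.3,0.4,1.5],0],[0,[0,0,1.7],0],[0,[0,0,1.3],0],[0,[0,0,0],0],[0,[0,0,0],0]]'>/dev/null; python3 t.py; python3 foot.py
```

```text
19.85 yaw 92.07 tz [-0.005 -0.009  0.02 ] F [-0.3  0.2  0.1] pos [0.5094 0.023  0.1345] op 0.0171 g 39.5 j7 -28
-0.03 241 axis fit [0.5081 0.0207] r 0.0048 x mid 0.508 y front-5mm 0.0207
-0.045 144 axis fit [0.5081 0.0208] r 0.0048 x mid 0.5082 y front-5mm 0.0208
-0.059 98 axis fit [0.5081 0.0208] r 0.0047 x mid 0.508 y front-5mm 0.0208
lowest -0.10156213176844692
[0.5094196  0.02300987 0.1344608 ] hole (103, array([0.5064, 0.0198]), (0.5075, 0.0172), 0.0065)
```

```bash
python3 -m crank '[[0,[-0.36,-0.08,0.5],0],[0,[0,0,0],0],[0,[0,0,0],0]]'>/dev/null; python3 t.py; python3 foot.py
```

```text
20.27 yaw 92.05 tz [0.014 0.02  0.005] F [-0.  -0.2 -0.4] pos [0.5086 0.0192 0.1294] op 0.0167 g 39.5 j7 -28
-0.03 239 axis fit [0.5073 0.0169] r 0.0048 x mid 0.5073 y front-5mm 0.0168
-0.045 145 axis fit [0.5074 0.0169] r 0.0048 x mid 0.5074 y front-5mm 0.0169
-0.059 100 axis fit [0.5074 0.017 ] r 0.0047 x mid 0.5072 y front-5mm 0.0169
lowest -0.09658084862216687
[0.50864483 0.01915401 0.12938616] hole (150, array([0.5071, 0.0193]), (0.5071, 0.0174), 0.0063)
```

```bash
python3 -m crank '[[0,[0,0,1.0],0],[0,[0,0,1.0],0],[0,[0,0,0],0]]'>/dev/null; python3 t.py; python3 -m crank '[[0,[0,0,0.7],0],[0,[0,0,0.5],0],[0,[0,0,0],0],[0,[0,0,0],0]]'>/dev/null; python3 t.py
```

```text
20.7 yaw 92.08 tz [-0.002 -0.011 -0.01 ] F [-0.1 -0.5 -0.7] pos [0.5081 0.0193 0.1083] op 0.0168 g 39.5 j7 -30
21.2 yaw 92.06 tz [ 0.005 -0.007 -0.041] F [-0.2 -0.2 -0.2] pos [0.5087 0.0193 0.0974] op 0.0171 g 39.5 j7 -30
```

```bash
python3 -m crank '[[0,[0,0,0.2],0],[0,[0,0,0],0]]'>/dev/null; python3 t.py; python3 -m crank '[[3.2,[0,0,0],0],[3.2,[0,0,0],0],[3.2,[0,0,0],0],[3.2,[0,0,-2.5],0],[3.2,[0,0,-4],0],[3.2,[0,0,-4],0],[3.2,[0,0,0],0],[3.2,[0,0,0],0]]'; python3 - <<'E'
from h import *
f=optics.grab_frame("wrist"); g=optics.grab_frame("scene")
A=f["z_map"]>0; P=pts(f,A); m=(np.hypot(P[:,0]-.5073,P[:,1]-.017)<.016)&(P[:,2]>.1)
Q=P[m]; zt=np.percentile(Q[:,2],90); Q=Q[Q[:,2]>zt-.003]; print("knob top",zt,(Q.min(0)+Q.max(0))/2)
a=cv2.resize(f["image"],(400,300)); b=cv2.resize(g["image"][140:260,170:330],(400,300))
cv2.imwrite("pics/end.png",np.hstack([a,b])[:,:,::-1])
E
```

```text
21.45 yaw 92.06 tz [0.012 0.014 0.032] F [ 0.5 -1.  -0.6] pos [0.5086 0.0192 0.0952] op 0.0168 g 39.5 j7 -31
time_s: 22.45
tool_pos: [0.5084, 0.019, 0.1999]
tool_rot: [-180.0, 0.0, 92.0]
force: [-0.9, 0.1, -0.8]
opening: 0.0319
grasp_force: 0.0
knob top 0.28812083473567285 [0.50650812 0.02961729 0.287954  ]
```

View pics/end.png

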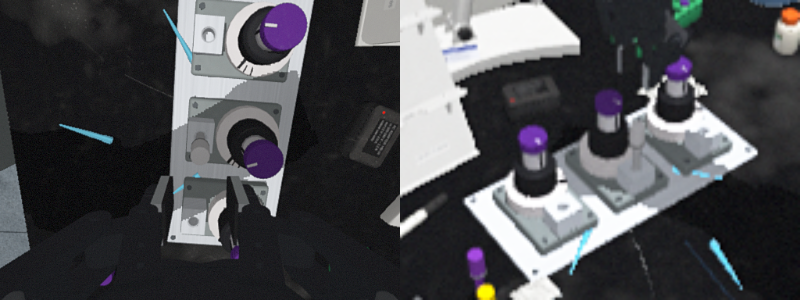

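The pin stands upright in the middle stand's flag hole (knob at (200,150) on the left, (637,135) on the right), and the robot is clear. I'll check the knob height and then hand in.

```bash
python3 - <<'E'
from h import *
f=optics.grab_frame("wrist"); A=f["z_map"]>0; P=pts(f,A); m=(np.hypot(P[:,0]-.5073,P[:,1]-.017)<.016)&(P[:,2]>.1)&(P[:,2]<.16)
Q=P[m]; zt=np.percentile(Q[:,2],90); Q=Q[Q[:,2]>zt-.003]; c=(Q.min(0)+Q.max(0))/2; print("knob top",zt,c)
if zt<.1325 and np.hypot(c[0]-.5073,c[1]-.017)<.005: print(manip.finish_job())
E
```

```text
knob top 0.12992233170947515 [0.50752656 0.01728009 0.12898756]
the job is handed in; nothing more can be done
None
```

The middle cap was the loose one. It gave way at about 0.13 N m, while the left and right caps held at about 0.45–0.5 N m on the wrist torque sensor. The marker pin stands fully home in the middle stand's flag hole, and the job is handed in at about 22 s of the 72 s allowed.

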